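# Set a straightedge against two mounting pins

### The arm

A 6-joint arm with a two-finger parallel gripper is mounted at the origin on the work surface. World frame = base frame: x ahead of the robot, y to its left, z up, the work surface at z = 0. Lengths are in m, angles in degrees, forces in N, time in s.
With the tool pointing down it reaches from about 0.375 to 0.9 m from the base axis. Payload 3.1 kg.
Tool frame: the origin (TCP) lies at the very end of the fingers, on their centre line; the grasp point (between the pads) lies 19 mm behind it; z points along the fingers, y is the line along which they close (so a half turn about z gives the same grasp; the last joint's range is limited). The gripper opens to 87 mm and grips with 3 to 60 N. Pads are 19 mm wide; open, the fingers measure 117 mm over their backs; the gripper's body (75 mm by 190 mm) begins 51 mm behind the grasp point.
Start: joints at [-73.654, 30.224, 82.088, -0, 67.689, -10.227], TCP at [0.28, -0.559, 0.223] pointing down, gripper open.
Joint ranges: [-176.69, 176.69], [-43.24, 126.21], [12.49, 139.97], [-82, 262], [0, 151.66], [-163.58, 163.58]. Speed limits (degrees/s): [159.86, 159.86, 180, 180, 180, 180].

### API

Orientations are given as a 3x3 rotation matrix whose columns are the frame's x, y, z axes.
In Python, from rig import bot gives the robot as it stands.
- The arm moves only by the tool move_arm, never from a script. Its argument "increments" is a list of rows, each an object with "xyz": the shift along the tool's x, y, z in mm, a list of three; "roll": the turn about the tool's z in rad; "grip": the opening in per cent of the stroke, from 0 (shut) to 100 (fully open). A call has 1 to 5 rows; each row shifts and turns the commanded pose from where the row before left it, along the tool's axes as they then stand; what a row does not reach is not made up. A row lasts 1/12 s, in which the tool goes at most 41.7 mm and 7.16 degrees, less where a joint would pass 70% of its speed; a pose out of reach is approached as far as the arm can. A call is refused whole if a number of a shift passes 41.7 or a number of a turn 0.125, either way. A call with a gripper value outside its range is refused whole. The fingers move at their own pace and stop on an object; the grip force is fixed at half the most. Time passes only in rows, so rows that do not move let the fingers close. It gives the time, the measured TCP pose, the force, the opening and the grip force at its end, in the units of the state.
- bot.read_state(): the state, without advancing time (a new reading comes with each control period).
- bot.capture(name): name is "side" or "top"; returns (picture, depth): 420x560x3 uint8, red, green, blue; 420x560 float32, m along the optical axis (not along the pixel's ray), 0 where there is no reading.
- bot.camera_model(name): a dict with "intrinsics" (3x3 intrinsics, pixels), "D" ([k1, k2, p1, p2, k3] as OpenCV has them; the pictures are not rectified), "rvec" (rotation vector, rad) and "tvec" (3), from world to camera coordinates, as OpenCV has them. Camera axes: x right, y down, z forward; pixel columns grow to the right and rows downward; lengths in m; the calibration is good to about 2 mm. A picture is of the moment at which its call begins. camera_model takes no time and is no camera call.
- bot.hand_in(): hands the job in; it is judged then, once.
Trained networks look in the newest picture that a camera, given by its name, has taken for a name from the list of things; names that differ only in an ending like _2 or _b are one class to them, and where a whole thing is asked for, a point or a joint stands for the part that bears it (a point fixed in the world has none). Each returns a list of dicts, best first, with "conf" (0 to 1); they miss things now and then, are a little off and sometimes report something else, mostly with a low value. They report only what shows in the picture. A call takes as long as a camera call.
- bot.spot_in(label, camera): "at" ([x, y, z] in m, in the coordinates of the camera as it stood for that picture, good to about 4 mm: the middle of the surface that is visible of it).
- bot.trace(label, camera): "mask" (420x560 bool, what is visible of it).
The state is a dict: "time_s": time; "joint_positions": joint angles; "qvel": joint speeds; "tau": joint torques, N m; "position": TCP position; "tcp_rot": TCP orientation; "force": force on the tool from outside, world axes, zero at the start; "moment": the same for the moment, N m; "opening": opening from 0.0 (shut) to 1.0 (fully open); "grasp_force": force on a finger pad.
Only numpy, scipy, OpenCV 4.12 (cv2) and the standard library are available. Lean on these libraries where they do the work, as an engineer would, in place of code of your own. Each camera call takes 0.05 s, during which the arm holds its last target. There are 200 camera calls.

### The job

I am about to mark the line for a mounting rail on the white panel. Slide the aluminium straightedge with the black grip along the panel, without lifting it off, until its blue-striped edge touches both red pins at the same time, then let go and leave it lying flat there. Do not disturb the thermostat, the relay or the screwdriver.

Things in the scene. Friction and masses are not known exactly. Their poses are not given: they have to be found in the camera images.
- panel: White steel panel lying flat, fixed to the bench: 380 mm along its x (away from the robot at yaw 0), 520 mm along its y, 12 mm thick. Origin at the centre of its underside, z up. Its position and yaw vary. A grey band is printed along its far (+x) side with a row of little black terminals at the rim.
- pin_a: Left (+y) red round pin, fixed in the panel at the centre of a black printed cross: 14 mm diameter, standing 14 mm above the panel's top. Origin on its axis at the panel's top, z up along the pin. It is rigid and may be pushed against. Its place on the panel varies.
- pin_b: Right (-y) red round pin, the same as the other: 14 mm diameter, 14 mm high, origin on its axis at the panel's top, rigid. Its place varies independently of the other pin; their axes are 140 to 210 mm apart.
- straightedge: Loose aluminium bar, 0.3 to 0.5 kg, sliding with light friction, flat on the panel: 280 mm along y, 50 mm along x, 8 mm thick, z up. Origin: centre of its underside. Its vertical edge at x = +25 mm carries a 9 mm blue stripe on top, the -x edge dark ticks. Starts askew on the robot's side of the pins, blue edge facing them. When that edge touches a pin, the pin's axis is at x = +32 mm in this frame.
- straightedge_grip (a point): Centre of the straightedge's upright black grip, 25 mm above the bar's underside at the bar's middle. Axes as the bar's. The grip is 100 mm along y, 18 mm wide along x, and stands from 8 to 42 mm above the underside, with 16 mm of bar showing on each side.
- thermostat: Bystander: loose white square thermostat, 86 x 86 x 24 mm, greenish screen up, lying on the panel's far part beyond the pins. Origin at the centre of its underside.
- relay: Bystander: loose relay on a black 70 x 70 x 16 mm base with a clear cube, 38 mm high in all, orange inside, lying on the panel's far part beyond the pins. Origin at the centre of its underside.
- screwdriver: Bystander: loose screwdriver lying on the bench to the right (-y) of the panel. Origin under the middle of it.

How it is judged (in metres and radians):
At the end, for the whole second after the job is handed in: The straightedge lies flat and at rest on the panel, released, its blue edge within 2 mm of touching each of the two red pins (both pins within its length), and the thermostat, relay and screwdriver are within 20 mm of where they were (x of pin_a in the frame of straightedge between 0.0295 and 0.034 m and y of pin_a in the frame of straightedge between -0.138 and 0.138 m and x of pin_b in the frame of straightedge between 0.0295 and 0.034 m and y of pin_b in the frame of straightedge between -0.138 and 0.138 m and z of straightedge in the frame of panel below 0.015 m and angle between straightedge's own z axis and vertical below 0.05 rad and linear speed of straightedge below 0.01 m/s and distance of each of thermostat, relay, screwdriver from where it was at the start of the episode below 0.02 m).
It fails at once if the straightedge is lifted more than 20 mm off the panel (z of straightedge in the frame of panel above 0.032 m).
It fails at once if a bystander (thermostat, relay, screwdriver) is moved 20 mm or more (distance of any of thermostat, relay, screwdriver from where it was at the start of the episode above 0.02 m).
It also fails if it takes over 48 s, if anything falls off the work surface, if the arm or the gripper's body presses on something with over 40 N, if the wrist force passes 120 N, or if a joint passes its speed limit or range.

## Working session

There is one attempt and no reset: what is moved stays moved. The work goes in short steps, Python scripts to look and compute and a tool call to move; the robot and the scene stay as the last step left them, time stands still between calls to the robot, and variables do not carry over. Pictures are saved under pics/ and viewed, at most 10 in all, crops included, and the job is handed in when it is done.

Besides the shell and the picture viewer there is one more tool, called after "Request:" by a JSON object that holds its "op" and its "data", one argument or row to a line. move_arm: Moves the arm, as the interface text tells. Its arguments: {"type":"object","properties":{"increments":{"type":"array"}},"required":["increments"]}

```bash
mkdir -p pics
cat > h.py <<'E'
import numpy as np, cv2
from rig import bot
def cam(n):
    m=bot.camera_model(n); R=cv2.Rodrigues(np.array(m["rvec"],float))[0]
    return np.array(m["intrinsics"],float),np.array(m["D"],float),R,np.array(m["tvec"],float).ravel()
def w(n,p): K,D,R,t=cam(n); return R.T@(np.array(p)-t)
def rays(n,uv,z):
    K,D,R,t=cam(n); q=cv2.undistortPoints(np.array(uv,float).reshape(-1,1,2),K,D).reshape(-1,2)
    d=np.c_[q,np.ones(len(q))]@R; c=-R.T@t
    return c+d*((z-c[2])/d[:,2])[:,None]
E
python3 - <<'E'
from h import *
for n in("top","side"):
    im,d=bot.capture(n); cv2.imwrite(f"pics/{n}0.png",im[:,:,::-1]); print(n,-cam(n)[2].T@cam(n)[3])
    for l in("panel","pin_a","straightedge","straightedge_grip","thermostat","relay","screwdriver"):
        try:
            for r in bot.spot_in(l,n)[:3]: print(l,round(r["conf"],2),w(n,r["at"]).round(4))
        except Exception as e: print(l,e)
s=bot.read_state(); print(s["time_s"],s["tcp_rot"],s["position"],s["opening"])
E
```

```text
top [ 0.42833744 -0.10516376  1.13087292]
panel 0.85 [0.5822 0.0258 0.012 ]
pin_a 0.49 [0.657  0.0854 0.0294]
pin_a 0.44 [ 0.5925 -0.0602  0.027 ]
straightedge 0.97 [ 4.842e-01 -3.000e-04  1.710e-02]
straightedge 0.46 [ 0.4227 -0.4654  0.0241]
straightedge_grip 0.84 [ 0.488  -0.0034  0.0212]
thermostat 0.91 [ 0.6557 -0.1974  0.0372]
relay 0.94 [0.7505 0.1566 0.0277]
screwdriver 0.88 [ 0.418  -0.4667  0.0247]
side [ 0.57535758 -1.05993518  0.86456608]
panel 0.63 [ 0.5808 -0.0345  0.0145]
straightedge 0.73 [ 0.4951 -0.0377  0.0231]
straightedge 0.52 [ 0.5855 -0.0361  0.0133]
straightedge_grip 0.66 [ 0.4924 -0.0417  0.0207]
straightedge_grip 0.64 [0.7543 0.1449 0.0286]
thermostat 0.59 [ 0.6591 -0.2135  0.0365]
relay 0.97 [0.7514 0.141  0.0277]
relay 0.55 [ 0.4946 -0.0463  0.0219]
screwdriver 0.63 [ 0.4303 -0.4813  0.0201]
screwdriver 0.46 [ 0.6607 -0.2121  0.0415]
0.8 [[ 8.94345210e-01  4.47377518e-01  3.22356753e-05]
 [ 4.47377519e-01 -8.94345210e-01 -3.54141449e-05]
 [ 1.29863295e-05  4.60939873e-05 -9.99999999e-01]] [ 0.27962928 -0.55892923  0.22259731] 0.9968116278879752
```

View pics/top0.png

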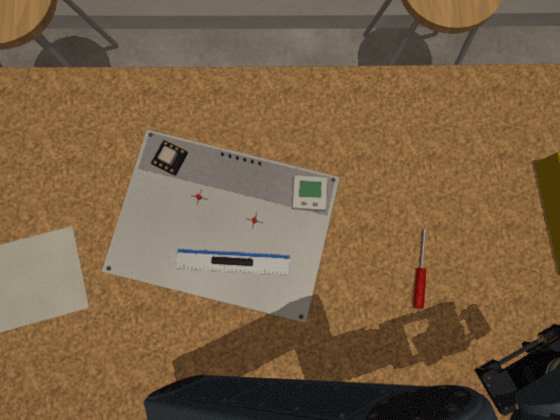

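View pics/side0.png

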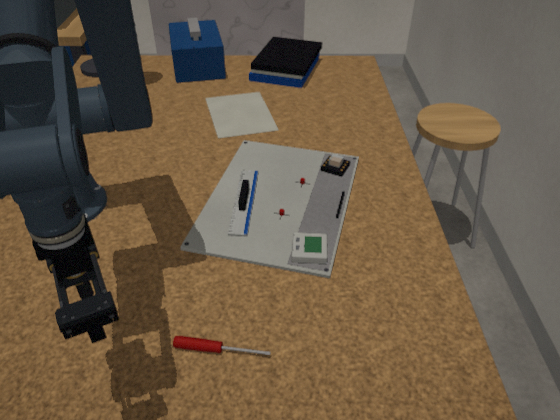

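The top picture shows the pins at about (199,197) and (254,220), and the bar from (177,260) to (289,265) with its grip at (232,261). The relay is at (169,158) and the thermostat at (310,192). The side view agrees on the layout, but the spot results from the two cameras differ by about 15 mm in y, so I'll measure from pixels.

```bash
cat >> h.py <<'E'
def blobs(im,kind,roi):
    h=cv2.cvtColor(im,cv2.COLOR_RGB2HSV).astype(int); H,S,V=h[...,0],h[...,1],h[...,2]
    m={"red":((H<8)|(H>172))&(S>150)&(V>70),"blue":(H>98)&(H<125)&(S>130)&(V>60)}[kind]
    k=np.zeros_like(m); x0,y0,x1,y1=roi; k[y0:y1,x0:x1]=1; m=(m&k).astype(np.uint8)
    n,l,st,c=cv2.connectedComponentsWithStats(m)
    return [(st[i,4],c[i],np.argwhere(l==i)[:,::-1]) for i in range(1,n) if st[i,4]>6]
ROI={"top":(110,140,330,300),"side":(200,145,350,260)}
def look(n,im):
    # pins (axis, near top z=.024 mean), blue stripe line at z=.020
    P=[(a,rays(n,[c],0.022)[0].round(4)) for a,c,_ in blobs(im,"red",ROI[n])]
    b=sorted(blobs(im,"blue",ROI[n]),key=lambda t:-t[0])
    q=np.vstack([t[2] for t in b if t[0]>15]); q=rays(n,q,0.020)[:,:2]
    mu=q.mean(0); d=np.linalg.svd(q-mu)[2][0] if len(q)<5000 else 0; d=d*np.sign(d[1])
    s=(q-mu)@d; mid=mu+d*(s.max()+s.min())/2; nrm=np.array([d[1],-d[0]])
    print(n,"pins",P); print("  stripe mid",mid.round(4),"len",np.ptp(s).round(4),"yaw deg",np.degrees(np.arctan2(-d[0],d[1])).round(2),"centre",(mid-nrm*.0205).round(4))
    return P,mid,nrm
E
python3 - <<'E'
from h import *
for n in("top","side"):
    im,d=bot.capture(n); look(n,im)
    for l in("straightedge_grip","straightedge","thermostat"):
        t=bot.trace(l,n)
        if t: 
            m=t[0]["mask"].astype(np.uint8); c=np.argwhere(m)[:,::-1]; print(l,t[0]["conf"],m.sum(),cv2.minAreaRect(c.astype(np.float32)),rays(n,[c.mean(0)],{"straightedge_grip":.05,"straightedge":.02,"thermostat":.036}[l]),d[m>0].min(),np.median(d[m>0]))
E
```

```text
top pins [(np.int32(19), array([0.6539, 0.0852, 0.022 ])), (np.int32(18), array([ 0.5915, -0.0555,  0.022 ]))]
  stripe mid [ 0.5083 -0.0036] len 0.274 yaw deg -4.24 centre [ 0.4878 -0.0021]
straightedge_grip 0.68 2324 ((232.56227111816406, 261.06793212890625), (113.54490661621094, 21.80548667907715), 2.4895529747009277) [[ 0.48783876 -0.00461816  0.05      ]] 0.0 1.1019775
straightedge 0.55 2370 ((232.07456970214844, 260.7603759765625), (114.36643981933594, 21.83709716796875), 2.4540317058563232) [[ 4.89325505e-01 -3.57773839e-04  2.00000000e-02]] 0.0 1.1020386
thermostat 0.85 1164 ((309.7830810546875, 192.4045867919922), (34.11405944824219, 34.22500228881836), 3.1798300743103027) [[ 0.657235   -0.19789936  0.036     ]] 0.0 1.1196063
side pins [(np.int32(14), array([0.6538, 0.0824, 0.022 ])), (np.int32(22), array([ 0.5925, -0.0582,  0.022 ]))]
  stripe mid [ 0.5082 -0.0032] len 0.274 yaw deg -4.26 centre [ 0.4877 -0.0016]
straightedge_grip 0.61 1227 ((243.31199645996094, 203.2840118408203), (19.856285095214844, 68.06591796875), 10.304845809936523) [[ 0.49166979 -0.06141308  0.05      ]] 0.0 1.3126085
straightedge 0.67 1239 ((243.01675415039062, 203.23825073242188), (19.69567108154297, 68.35557556152344), 10.007979393005371) [[ 0.48825583 -0.02377873  0.02      ]] 0.0 1.314766
thermostat 0.97 1050 ((309.5, 248.0), (30.0, 35.0), 90.0) [[ 0.65842974 -0.21257943  0.036     ]] 0.0 1.1820931
```

Request:
{"op": "move_arm", "data": {
  "increments": [
    {"xyz": [27, -25, 0], "roll": 0, "grip": 100},
    {"xyz": [27, -25, 0], "roll": 0, "grip": 100},
    {"xyz": [27, -25, 0], "roll": 0, "grip": 100},
    {"xyz": [27, -25, 0], "roll": 0, "grip": 100},
    {"xyz": [27, -25, 0], "roll": 0, "grip": 100}
  ]
}}

```text
time_s: 1.62
position: [0.3447, -0.3853, 0.2226]
tcp_rot: [[0.895, 0.447, 0.0], [0.447, -0.895, -0.0], [0.0, 0.0, -1.0]]
force: [1.0, 0.0, -0.0]
opening: 1.001
grasp_force: 0.0
```

Request:
{"op": "move_arm", "data": {
  "increments": [
    {"xyz": [27, -25, 0], "roll": 0, "grip": 100},
    {"xyz": [27, -25, 0], "roll": 0, "grip": 100},
    {"xyz": [27, -25, 0], "roll": 0, "grip": 100},
    {"xyz": [27, -25, 0], "roll": 0, "grip": 100},
    {"xyz": [27, -25, 0], "roll": 0, "grip": 100}
  ]
}}

```text
time_s: 2.03
position: [0.4097, -0.213, 0.2228]
tcp_rot: [[0.895, 0.447, 0.001], [0.447, -0.895, -0.0], [0.0, 0.001, -1.0]]
force: [-0.2, -0.1, 0.1]
opening: 1.002
grasp_force: 0.0
```

Request:
{"op": "move_arm", "data": {
  "increments": [
    {"xyz": [27, -25, 0], "roll": 0, "grip": 100},
    {"xyz": [27, -25, 0], "roll": 0, "grip": 100},
    {"xyz": [27, -25, 0], "roll": 0, "grip": 100},
    {"xyz": [27, -25, 0], "roll": 0, "grip": 100},
    {"xyz": [27, -25, 0], "roll": 0, "grip": 100}
  ]
}}

```text
time_s: 2.45
position: [0.4746, -0.0407, 0.2229]
tcp_rot: [[0.894, 0.447, 0.001], [0.447, -0.894, -0.0], [0.001, 0.001, -1.0]]
force: [0.1, 0.1, 0.1]
opening: 1.001
grasp_force: 0.0
```

Request:
{"op": "move_arm", "data": {
  "increments": [
    {"xyz": [27, -25, 0], "roll": 0, "grip": 100},
    {"xyz": [0, 0, 10], "roll": -0.115, "grip": 100},
    {"xyz": [0, 0, 10], "roll": -0.115, "grip": 100},
    {"xyz": [0, 0, 10], "roll": -0.115, "grip": 100},
    {"xyz": [0, 0, 10], "roll": -0.115, "grip": 100}
  ]
}}

```text
time_s: 2.87
position: [0.4873, -0.0074, 0.1824]
tcp_rot: [[0.597, 0.802, 0.001], [0.802, -0.597, -0.0], [0.0, 0.001, -1.0]]
force: [0.5, 0.2, 0.7]
opening: 0.997
grasp_force: 0.0
```

Request:
{"op": "move_arm", "data": {
  "increments": [
    {"xyz": [0, 0, 10], "roll": -0.115, "grip": 100},
    {"xyz": [0, 0, 10], "roll": -0.115, "grip": 100},
    {"xyz": [0, 0, 10], "roll": -0.115, "grip": 100},
    {"xyz": [0, 0, 10], "roll": -0.115, "grip": 100},
    {"xyz": [0, 0, 10], "roll": -0.115, "grip": 100}
  ]
}}

```text
time_s: 3.28
position: [0.4873, -0.008, 0.1323]
tcp_rot: [[0.066, 0.998, 0.001], [0.998, -0.066, -0.0], [-0.0, 0.001, -1.0]]
force: [0.3, -0.5, 0.0]
opening: 0.999
grasp_force: 0.0
```

```bash
cat >> h.py <<'E'
def tool(tgt=None,yaw=None):
    s=bot.read_state(); R=np.array(s["tcp_rot"]); p=np.array(s["position"]); y=np.degrees(np.arctan2(R[1,1],R[0,1]))
    print("t",s["time_s"],"tcp",p.round(4),"yaw(y)",y.round(2),"F",np.round(s["force"],1),"M",np.round(s["moment"],2),"open",round(s["opening"],3),"gf",s["grasp_force"])
    if tgt is not None: print("  shift mm",(R.T@(np.array(tgt)-p)*1000).round(1))
    if yaw is not None: print("  roll",np.radians(y-yaw).round(4))
    return p,y
E
python3 - <<'E'
from h import *
tool([.488,-.002,.027],-4.25)
im,d=bot.capture("side"); look("side",im); cv2.imwrite("pics/side1.png",im[:,:,::-1])
E
```

```text
t 3.2833 tcp [ 0.4873 -0.008   0.1323] yaw(y) -3.8 F [ 0.3 -0.5  0. ] M [-0.01 -0.08  0.03] open 0.999 gf 0.0
  shift mm [  6.    0.2 105.3]
  roll 0.0079
side pins [(np.int32(14), array([0.6538, 0.0824, 0.022 ])), (np.int32(22), array([ 0.5921, -0.0572,  0.022 ]))]
  stripe mid [ 0.508  -0.0031] len 0.274 yaw deg -4.2 centre [ 0.4875 -0.0016]
```

Request:
{"op": "move_arm", "data": {
  "increments": [
    {"xyz": [6, 0, 25], "roll": 0.008, "grip": 100},
    {"xyz": [0, 0, 25], "roll": 0, "grip": 100},
    {"xyz": [0, 0, 25], "roll": 0, "grip": 100},
    {"xyz": [0, 0, 20], "roll": 0, "grip": 100},
    {"xyz": [0, 0, 10], "roll": 0, "grip": 100}
  ]
}}

```text
time_s: 3.75
position: [0.4868, -0.0018, 0.0259]
tcp_rot: [[0.082, 0.997, -0.002], [0.997, -0.082, 0.001], [0.0, -0.003, -1.0]]
force: [0.7, -0.1, -0.7]
opening: 1.0
grasp_force: 0.0
```

Request:
{"op": "move_arm", "data": {
  "increments": [
    {"xyz": [0, 0, 0], "roll": 0, "grip": 0},
    {"xyz": [0, 0, 0], "roll": 0, "grip": 0},
    {"xyz": [0, 0, 0], "roll": 0, "grip": 0},
    {"xyz": [0, 0, 0], "roll": 0, "grip": 0},
    {"xyz": [0, 0, 0], "roll": 0, "grip": 0}
  ]
}}

```text
time_s: 4.17
position: [0.4883, -0.0021, 0.0287]
tcp_rot: [[0.08, 0.997, 0.002], [0.997, -0.08, -0.001], [-0.0, 0.002, -1.0]]
force: [0.2, -0.2, -0.2]
opening: 0.706
grasp_force: 0.0
```

Request:
{"op": "move_arm", "data": {
  "increments": [
    {"xyz": [0, 0, 0], "roll": 0, "grip": 0},
    {"xyz": [0, 0, 0], "roll": 0, "grip": 0},
    {"xyz": [0, 0, 0], "roll": 0, "grip": 0},
    {"xyz": [0, 0, 0], "roll": 0, "grip": 0},
    {"xyz": [0, 0, 0], "roll": 0, "grip": 0}
  ]
}}

```text
time_s: 4.58
position: [0.4875, -0.002, 0.0276]
tcp_rot: [[0.08, 0.997, 0.0], [0.997, -0.08, -0.0], [-0.0, 0.0, -1.0]]
force: [-0.1, 0.6, 0.3]
opening: 0.327
grasp_force: 0.0
```

Run:
```python
from h import *
tool([.5937-.9157*.012,.0264+.402*.012,.027],-23.7)
im,d=bot.capture("side"); look("side",im); cv2.imwrite("pics/side2.png",im[:,:,::-1])
```

```text
t 4.5833 tcp [ 0.4875 -0.002   0.0276] yaw(y) -4.58 F [-0.1  0.6  0.3] M [ 0.03 -0.07 -0.04] open 0.327 gf 0.0
  shift mm [40.7 92.3  0.6]
  roll 0.3336
side pins [(np.int32(15), array([0.654 , 0.0816, 0.022 ])), (np.int32(21), array([ 0.5919, -0.0571,  0.022 ]))]
  stripe mid [ 0.5029 -0.0723] len 0.1353 yaw deg -4.22 centre [ 0.4825 -0.0708]
```

Still closing, with the fingers partly hiding the stripe. I'll finish the grasp.

Request:
{"op": "move_arm", "data": {
  "increments": [
    {"xyz": [0, 0, 0], "roll": 0, "grip": 0},
    {"xyz": [0, 0, 0], "roll": 0, "grip": 0},
    {"xyz": [0, 0, 0], "roll": 0, "grip": 0},
    {"xyz": [0, 0, 0], "roll": 0, "grip": 0}
  ]
}}

```text
time_s: 4.97
position: [0.4879, -0.0021, 0.0275]
tcp_rot: [[0.08, 0.997, 0.001], [0.997, -0.08, -0.0], [-0.0, 0.001, -1.0]]
force: [1.4, 0.4, -0.4]
opening: 0.208
grasp_force: 30.0
```

Request:
{"op": "move_arm", "data": {
  "increments": [
    {"xyz": [0, 8, 0], "roll": 0.065, "grip": 0},
    {"xyz": [0, 8, 0], "roll": 0.07, "grip": 0},
    {"xyz": [0, 8, 0], "roll": 0.07, "grip": 0},
    {"xyz": [0, 0, 0], "roll": 0.07, "grip": 0},
    {"xyz": [0, 0, 0], "roll": 0.06, "grip": 0}
  ]
}}

```text
time_s: 5.38
position: [0.5115, -0.0056, 0.0275]
tcp_rot: [[0.406, 0.914, 0.0], [0.914, -0.406, -0.0], [-0.0, 0.0, -1.0]]
force: [-0.1, -0.7, 0.8]
opening: 0.208
grasp_force: 30.0
```

Request:
{"op": "move_arm", "data": {
  "increments": [
    {"xyz": [15, 9, 0], "roll": 0, "grip": 0},
    {"xyz": [15, 9, 0], "roll": 0, "grip": 0},
    {"xyz": [15, 9, 0], "roll": 0, "grip": 0},
    {"xyz": [12, 9, 0], "roll": 0, "grip": 0},
    {"xyz": [0, 0, 0], "roll": 0, "grip": 0}
  ]
}}

```text
time_s: 5.8
position: [0.5699, 0.0331, 0.0277]
tcp_rot: [[0.402, 0.916, 0.004], [0.916, -0.402, -0.0], [0.001, 0.004, -1.0]]
force: [1.2, -0.6, -3.0]
opening: 0.202
grasp_force: 30.0
```

Run:
```python
from h import *
tool([.5937-.9157*.008,.0264+.402*.008,.0275],-23.7)
for n in("side","top"):
    im,d=bot.capture(n)
    try: look(n,im)
    except Exception as e: print(e)
    cv2.imwrite(f"pics/{n}3.png",cv2.resize(im[:,:,::-1][130:310,110:380],None,fx=2.9,fy=2.9))
```

```text
t 5.8 tcp [0.5699 0.0331 0.0277] yaw(y) -23.71 F [ 1.2 -0.6 -3. ] M [-0.12 -0.13  0.  ] open 0.202 gf 29.997250442393124
  shift mm [ 3.4 16.5  0.3]
  roll -0.0002
side pins [(np.int32(16), array([0.6539, 0.0839, 0.022 ])), (np.int32(22), array([ 0.5921, -0.0572,  0.022 ]))]
  stripe mid [5.748e-01 2.000e-04] len 0.2142 yaw deg -23.52 centre [0.556  0.0084]
top pins [(np.int32(17), array([ 0.5916, -0.0557,  0.022 ]))]
  stripe mid [ 0.553  -0.0485] len 0.1141 yaw deg -23.61 centre [ 0.5342 -0.0403]
```

View pics/side3.png

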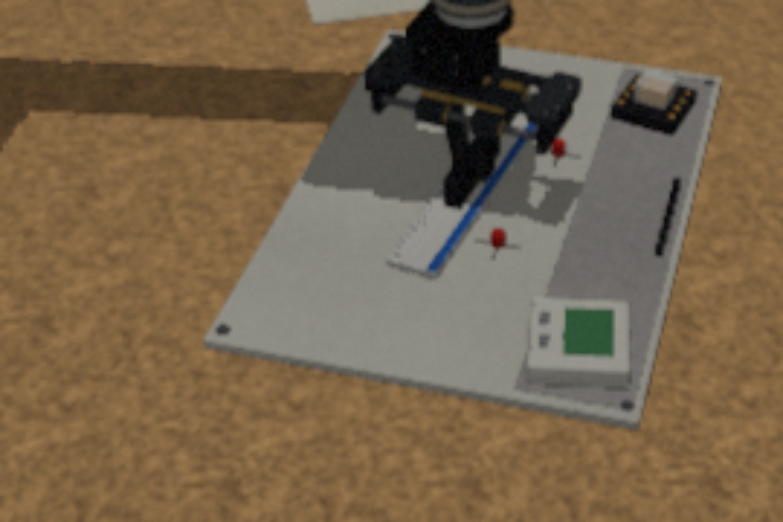

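In the enlarged side crop, the bar is held parallel to the pin line. The pins, at about (499,238) and (558,148) in the crop, are still clear of the blue edge. I'll move close, then creep forward while watching the force.

Request:
{"op": "move_arm", "data": {
  "increments": [
    {"xyz": [0, 6, 0], "roll": 0, "grip": 0},
    {"xyz": [0, 6, 0], "roll": 0, "grip": 0},
    {"xyz": [0, 4, 0], "roll": 0, "grip": 0},
    {"xyz": [0, 2, 0], "roll": 0, "grip": 0},
    {"xyz": [0, 0, 0], "roll": 0, "grip": 0}
  ]
}}

```text
time_s: 6.32
position: [0.5827, 0.0244, 0.0275]
tcp_rot: [[0.404, 0.915, -0.002], [0.915, -0.404, -0.0], [-0.001, -0.002, -1.0]]
force: [-1.5, -0.8, 3.7]
opening: 0.201
grasp_force: 30.0
```

```bash
cat >> h.py <<'E'
def gaps(n,im):
    P,mid,nrm=look(n,im)
    # stripe centre at bar x=20.5mm; pin axis in bar x
    for a,p in P: print("   pin",p[:2],"bar x mm",((p[:2]-mid)@nrm*1000+20.5).round(1))
E
python3 - <<'E'
from h import *
tool([.5937,.0264,.0275],-23.7)
for n in("side","top"):
    im,d=bot.capture(n); gaps(n,im)
E
```

```text
t 6.3167 tcp [0.5827 0.0244 0.0275] yaw(y) -23.81 F [-1.5 -0.8  3.7] M [-0.15  0.23  0.  ] open 0.201 gf 29.998136395588517
  shift mm [6.3 9.3 0. ]
  roll -0.0019
side pins [(np.int32(22), array([ 0.5925, -0.0582,  0.022 ]))]
  stripe mid [ 0.587  -0.0101] len 0.2142 yaw deg -23.72 centre [ 0.5682 -0.0018]
   pin [ 0.5925 -0.0582] bar x mm 44.9
top pins [(np.int32(17), array([ 0.5916, -0.0557,  0.022 ]))]
  stripe mid [ 0.5673 -0.0558] len 0.1163 yaw deg -23.7 centre [ 0.5485 -0.0475]
   pin [ 0.5916 -0.0557] bar x mm 42.7
```

Request:
{"op": "move_arm", "data": {
  "increments": [
    {"xyz": [1, 2, 0], "roll": 0, "grip": 0},
    {"xyz": [1, 2, 0], "roll": 0, "grip": 0},
    {"xyz": [0, 2, 0], "roll": 0, "grip": 0},
    {"xyz": [0, 1, 0], "roll": 0, "grip": 0},
    {"xyz": [0, 0, 0], "roll": 0, "grip": 0}
  ]
}}

```text
time_s: 6.83
position: [0.5908, 0.0241, 0.0275]
tcp_rot: [[0.403, 0.915, -0.0], [0.915, -0.403, 0.0], [0.0, -0.0, -1.0]]
force: [-1.2, 0.5, 4.5]
opening: 0.205
grasp_force: 30.0
```

Request:
{"op": "move_arm", "data": {
  "increments": [
    {"xyz": [0, 0.5, 0], "roll": 0, "grip": 0},
    {"xyz": [0, 0.5, 0], "roll": 0, "grip": 0},
    {"xyz": [0, 0, 0], "roll": 0, "grip": 0}
  ]
}}

```text
time_s: 7.08
position: [0.5914, 0.0238, 0.0276]
tcp_rot: [[0.403, 0.915, -0.001], [0.915, -0.403, 0.0], [0.0, -0.001, -1.0]]
force: [-2.5, 1.3, 5.7]
opening: 0.208
grasp_force: 30.0
```

Run:
```python
from h import *
tool([.5937,.0264,.0275],-23.7)
for n in("side","top"):
    im,d=bot.capture(n); gaps(n,im)
```

```text
t 7.0833 tcp [0.5914 0.0238 0.0276] yaw(y) -23.78 F [-2.5  1.3  5.7] M [ 0.22  0.4  -0.03] open 0.208 gf 29.997286666184664
  shift mm [3.3 1.  0.1]
  roll -0.0013
side pins [(np.int32(22), array([ 0.5921, -0.0572,  0.022 ]))]
  stripe mid [ 0.5958 -0.0104] len 0.2146 yaw deg -23.52 centre [ 0.577  -0.0022]
   pin [ 0.5921 -0.0572] bar x mm 35.8
top pins [(np.int32(17), array([ 0.5915, -0.0551,  0.022 ]))]
  stripe mid [ 0.5764 -0.0559] len 0.1155 yaw deg -23.52 centre [ 0.5576 -0.0477]
   pin [ 0.5915 -0.0551] bar x mm 34.0
```

Vision gives 2–3.5 mm left. I'll creep forward watching the force along the tool's y.

Request:
{"op": "move_arm", "data": {
  "increments": [
    {"xyz": [0, 0.5, 0], "roll": 0, "grip": 0},
    {"xyz": [0, 0.5, 0], "roll": 0, "grip": 0},
    {"xyz": [0, 0, 0], "roll": 0, "grip": 0}
  ]
}}

```text
time_s: 7.43
position: [0.5925, 0.0233, 0.0275]
tcp_rot: [[0.403, 0.915, -0.0], [0.915, -0.403, 0.0], [0.0, -0.0, -1.0]]
force: [-2.3, 1.8, 3.9]
opening: 0.202
grasp_force: 30.0
```

```bash
python3 -c "
from h import *
tool()"
```

```text
t 7.4333 tcp [0.5925 0.0233 0.0275] yaw(y) -23.78 F [-2.3  1.8  3.9] M [0.26 0.43 0.07] open 0.202 gf 29.997844020836055
```

Request:
{"op": "move_arm", "data": {
  "increments": [
    {"xyz": [0, 0.5, 0], "roll": 0, "grip": 0},
    {"xyz": [0, 0.5, 0], "roll": 0, "grip": 0},
    {"xyz": [0, 0, 0], "roll": 0, "grip": 0}
  ]
}}

```text
time_s: 7.68
position: [0.5932, 0.023, 0.0276]
tcp_rot: [[0.403, 0.915, -0.001], [0.915, -0.403, 0.0], [0.0, -0.001, -1.0]]
force: [-3.2, 1.1, 5.9]
opening: 0.204
grasp_force: 30.0
```

```bash
python3 -c "
from h import *
tool()"
```

```text
t 7.6833 tcp [0.5932 0.023  0.0276] yaw(y) -23.78 F [-3.2  1.1  5.9] M [ 0.22  0.46 -0.03] open 0.204 gf 29.99694827478379
```

Request:
{"op": "move_arm", "data": {
  "increments": [
    {"xyz": [0, 0.5, 0], "roll": 0, "grip": 0},
    {"xyz": [0, 0.5, 0], "roll": 0, "grip": 0},
    {"xyz": [0, 0, 0], "roll": 0, "grip": 0}
  ]
}}

```text
time_s: 7.93
position: [0.5933, 0.0229, 0.0276]
tcp_rot: [[0.403, 0.915, -0.002], [0.915, -0.403, 0.001], [-0.0, -0.003, -1.0]]
force: [-5.3, 2.7, 6.3]
opening: 0.204
grasp_force: 30.0
```

```bash
python3 -c "
from h import *
tool()"
```

```text
t 7.9333 tcp [0.5933 0.0229 0.0276] yaw(y) -23.79 F [-5.3  2.7  6.3] M [ 0.4   0.6  -0.01] open 0.204 gf 30.000737719237804
```

Request:
{"op": "move_arm", "data": {
  "increments": [
    {"xyz": [0, 0.5, 0], "roll": 0, "grip": 0},
    {"xyz": [0, 0.5, 0], "roll": 0, "grip": 0},
    {"xyz": [0, 0, 0], "roll": 0, "grip": 0}
  ]
}}

```text
time_s: 8.18
position: [0.5933, 0.0229, 0.0276]
tcp_rot: [[0.403, 0.915, -0.004], [0.915, -0.403, 0.002], [-0.0, -0.005, -1.0]]
force: [-5.5, 3.0, 8.3]
opening: 0.203
grasp_force: 30.0
```

Run:
```python
from h import *
tool()
for n in("side","top"):
    im,d=bot.capture(n); gaps(n,im)
    cv2.imwrite(f"pics/{n}4.png",cv2.resize(im[:,:,::-1][150:270,180:340],None,fx=5,fy=5))
```

```text
t 8.1833 tcp [0.5933 0.0229 0.0276] yaw(y) -23.79 F [-5.5  3.   8.3] M [0.45 0.93 0.01] open 0.203 gf 30.00188499572687
side pins [(np.int32(8), array([0.6531, 0.0745, 0.022 ])), (np.int32(22), array([ 0.5921, -0.0572,  0.022 ]))]
  stripe mid [ 0.5979 -0.0106] len 0.2158 yaw deg -23.79 centre [ 0.5791 -0.0024]
   pin [0.6531 0.0745] bar x mm 36.7
   pin [ 0.5921 -0.0572] bar x mm 34.0
top pins [(np.int32(16), array([ 0.5918, -0.0552,  0.022 ]))]
  stripe mid [ 0.5785 -0.0558] len 0.1156 yaw deg -23.7 centre [ 0.5597 -0.0475]
   pin [ 0.5918 -0.0552] bar x mm 32.4
```

The bar has stopped with the push balanced: the moment about z is about 0, so both pins look to be touching. I'll release, rise and check.

Request:
{"op": "move_arm", "data": {
  "increments": [
    {"xyz": [0, 0, 0], "roll": 0, "grip": 60},
    {"xyz": [0, 0, 0], "roll": 0, "grip": 60},
    {"xyz": [0, 0, 0], "roll": 0, "grip": 60},
    {"xyz": [0, 0, 0], "roll": 0, "grip": 60},
    {"xyz": [0, 0, 0], "roll": 0, "grip": 60}
  ]
}}

```text
time_s: 8.7
position: [0.5962, 0.0215, 0.0274]
tcp_rot: [[0.403, 0.915, 0.001], [0.915, -0.403, -0.0], [0.0, 0.001, -1.0]]
force: [0.5, -1.0, 0.2]
opening: 0.498
grasp_force: 0.0
```

Request:
{"op": "move_arm", "data": {
  "increments": [
    {"xyz": [0, 0, -10], "roll": 0, "grip": 60},
    {"xyz": [0, 0, -25], "roll": 0, "grip": 60},
    {"xyz": [0, 0, -35], "roll": 0, "grip": 60},
    {"xyz": [0, 0, -35], "roll": 0, "grip": 60},
    {"xyz": [0, 0, -35], "roll": 0, "grip": 60}
  ]
}}

```text
time_s: 9.12
position: [0.5952, 0.0218, 0.1695]
tcp_rot: [[0.403, 0.915, 0.0], [0.915, -0.403, -0.0], [-0.0, 0.0, -1.0]]
force: [-0.6, -0.4, 0.4]
opening: 0.6
grasp_force: 0.0
```

Request:
{"op": "move_arm", "data": {
  "increments": [
    {"xyz": [-35, -15, 0], "roll": 0, "grip": 60},
    {"xyz": [-35, -15, 0], "roll": 0, "grip": 60},
    {"xyz": [-35, -15, 0], "roll": 0, "grip": 60},
    {"xyz": [-35, -15, 0], "roll": 0, "grip": 60},
    {"xyz": [-35, -15, 0], "roll": 0, "grip": 60}
  ]
}}

```text
time_s: 9.53
position: [0.4552, -0.1089, 0.1685]
tcp_rot: [[0.402, 0.916, 0.002], [0.916, -0.402, -0.001], [-0.0, 0.002, -1.0]]
force: [0.7, -1.7, 0.3]
opening: 0.597
grasp_force: 0.0
```

Request:
{"op": "move_arm", "data": {
  "increments": [
    {"xyz": [-35, -15, 0], "roll": 0, "grip": 60},
    {"xyz": [-35, -15, 0], "roll": 0, "grip": 60},
    {"xyz": [-35, -15, 0], "roll": 0, "grip": 60},
    {"xyz": [-35, -15, 0], "roll": 0, "grip": 60},
    {"xyz": [-35, -15, 0], "roll": 0, "grip": 60}
  ]
}}

```text
time_s: 9.95
position: [0.3158, -0.2392, 0.1684]
tcp_rot: [[0.403, 0.915, 0.001], [0.915, -0.403, -0.002], [-0.001, 0.002, -1.0]]
force: [0.8, -1.1, -0.7]
opening: 0.599
grasp_force: 0.0
```

Run:
```python
from h import *
tool()
for n in("side","top"):
    im,d=bot.capture(n)
    cv2.imwrite(f"pics/{n}5.png",cv2.resize(im[:,:,::-1][150:270,170:330],None,fx=5,fy=5))
    gaps(n,im)
    for l in ("thermostat","relay","screwdriver"):
        r=bot.spot_in(l,n); print(l,[w(n,q["at"]).round(3) for q in r[:1]])
```

```text
t 9.95 tcp [ 0.3158 -0.2392  0.1684] yaw(y) -23.75 F [ 0.8 -1.1 -0.7] M [ 0.01 -0.05 -0.05] open 0.599 gf 0.0
side pins [(np.int32(15), array([0.6541, 0.0832, 0.022 ])), (np.int32(22), array([ 0.5921, -0.0572,  0.022 ]))]
  stripe mid [0.6092 0.0146] len 0.2711 yaw deg -23.92 centre [0.5904 0.0229]
   pin [0.6541 0.0832] bar x mm 33.8
   pin [ 0.5921 -0.0572] bar x mm 34.0
thermostat [array([ 0.659, -0.212,  0.039])]
relay [array([0.756, 0.138, 0.027])]
screwdriver [array([ 0.429, -0.478,  0.019])]
top pins [(np.int32(18), array([0.6536, 0.085 , 0.022 ])), (np.int32(18), array([ 0.5915, -0.0555,  0.022 ]))]
  stripe mid [0.61   0.0159] len 0.2722 yaw deg -23.82 centre [0.5913 0.0242]
   pin [0.6536 0.085 ] bar x mm 32.5
   pin [ 0.5915 -0.0555] bar x mm 32.4
thermostat [array([ 0.661, -0.199,  0.038])]
relay [array([0.749, 0.156, 0.029])]
screwdriver [array([ 0.422, -0.466,  0.024])]
```

View pics/top5.png

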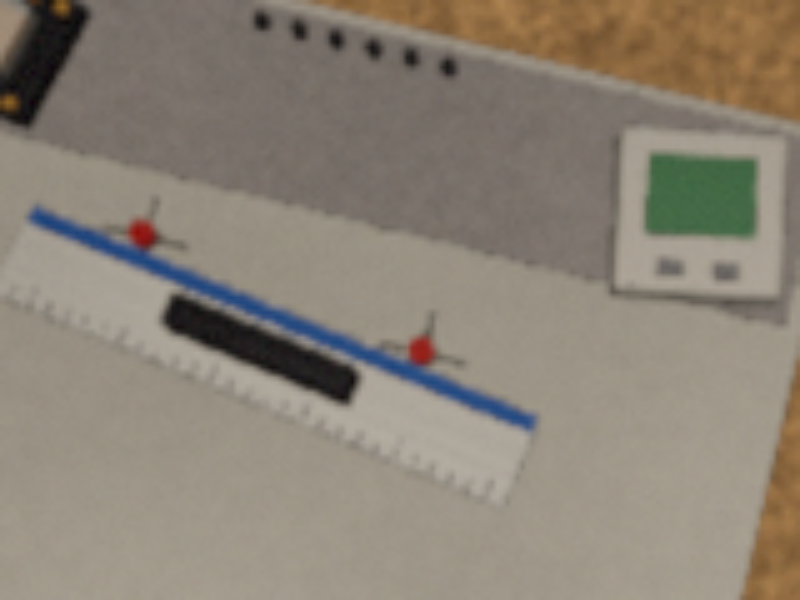

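View pics/side5.png

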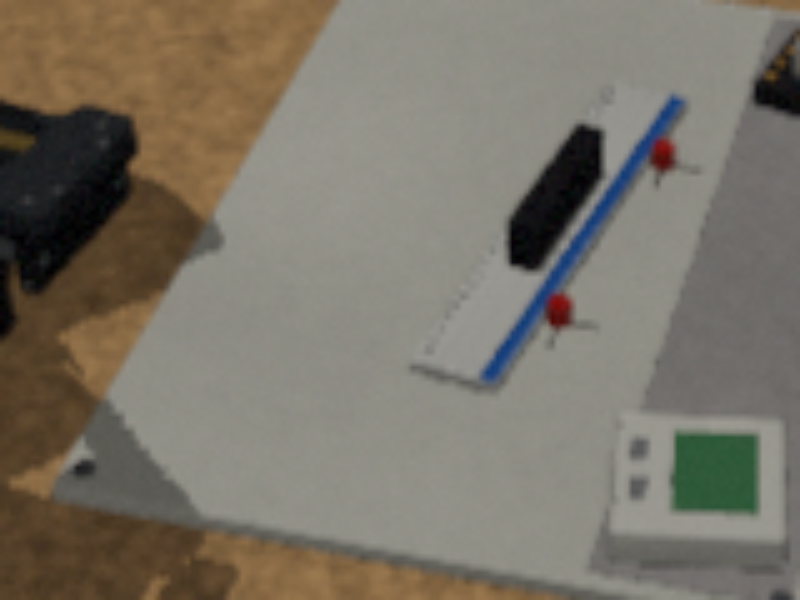

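Both crops show the blue edge against the two pins, at (143,234) and (421,351) in the top crop. The measured gaps match at both pins and didn't change on release, and the bystanders are where they were. Handing in.

```bash
python3 -c "
from rig import bot
print(bot.hand_in())"
```

```text
the job is handed in; nothing more can be done
None
```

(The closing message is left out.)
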